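# Hang the shelf bracket on the slotted upright, lock it and park the objective on it

### The arm

A 6-joint arm with a two-finger parallel gripper is mounted at the origin on a cart in front of the work surface, level with it; the furniture and walls round the work are solid. World frame = base frame: x ahead of the robot, y to its left, z up, the work surface at z = 0. Lengths are in m, angles in rad, forces in N, time in s.
With the tool pointing down it reaches from about 0.275 to 0.75 m from the base axis. Payload 10.2 kg.
Tool frame: the origin (TCP) lies at the very end of the fingers, on their centre line; the grasp point (between the pads) lies 19 mm behind it; z points along the fingers, y is the line along which they close (so a half turn about z gives the same grasp; the last joint's range is limited). The gripper opens to 85 mm and grips with 20 to 120 N. Pads are 22 mm wide; open, the fingers measure 114 mm over their backs; the gripper's body (76 mm by 85 mm) begins 54 mm behind the grasp point. The pads swing forward as they close: fully open they stand 13 mm farther back than shut.
Start: joints at [-1.337, 0.313, 1.498, -0, 1.331, -0.223], TCP at [0.232, -0.471, 0.231] pointing down, gripper open.
Joint ranges: [-2.94, 2.94], [-0.97, 2.17], [0.19, 2.56], [-1.23, 4.37], [0.02, 3.11], [-2.88, 2.88]. Speed limits (rad/s): [2.39, 2.39, 3.01, 3.14, 3.14, 3.14].

### API

Orientations are given as [roll, pitch, yaw] about the fixed x, y, z axes, in that order (R = Rz(yaw) Ry(pitch) Rx(roll)).
In Python, from plant import env gives the robot as it stands.
- The arm moves only by the tool servo_tool, never from a script. Its argument "steps" is a list of rows, each a list of 3 entries, a list of its own where there are three numbers: the shift along the world's x, y, z normalised to -1 to 1, where 1 is 0.25 m, then the turn about the world's z normalised to -1 to 1, where 1 is 90 degrees, then the closure, from -1 (fully open) to 1 (shut). In form: [[[tx, ty, tz], yaw, fingers], ...]. A call has 1 to 20 rows; each row is the pose to reach, as a shift and turn from the pose commanded when the call began; what a row does not reach only later rows make up. A row lasts 1/12 s, in which the tool goes at most 41.7 mm and 7.16 degrees, less where a joint would pass 70% of its speed; a pose out of reach is approached as far as the arm can. A call with a number of a shift or a turn outside -1 to 1 is refused whole. A call with a gripper value outside its range is refused whole. The fingers move at their own pace and stop on an object; "newtons" is the grip in N (left out, the last holds). Time passes only in rows, so rows that repeat a pose let the fingers close. It gives the time, the measured TCP pose, the force, the opening and the grip force at its end, in the units of the state.
- env.get_obs(): the state, without advancing time (a new reading comes with each control period).
- env.read_camera(name): name is "side" or "top" or "wrist"; returns a dict with "image" (420x560x3 uint8, red, green, blue), "intrinsics" (3x3 intrinsics, pixels), "dist" ([k1, k2, p1, p2, k3] as OpenCV has them; the pictures are not rectified), "world_from_camera" (4x4, takes a point from camera to world coordinates). Camera axes: x right, y down, z forward; pixel columns grow to the right and rows downward; lengths in m; the calibration is good to about 2 mm. A picture is of the moment at which its call begins. There is no depth.
- env.finish_job(): hands the job in; it is judged then, once.
The state is a dict: "time": time; "qpos": joint angles; "dq": joint speeds; "tau": joint torques, N m; "tool_pos": TCP position; "tcp_rot": TCP orientation; "force": force on the tool from outside, world axes, zero at the start; "ft_torque": the same for the moment, N m; "grip_width": opening from 0.0 (shut) to 1.0 (fully open); "grasp_force": force on a finger pad.
Only numpy, scipy, OpenCV 4.12 (cv2) and the standard library are available. Lean on these libraries where they do the work, as an engineer would, in place of code of your own. Each camera call takes 0.05 s, during which the arm holds its last target. There are 200 camera calls.

### The job

Hang the loose grey shelf bracket on the slotted upright: put its four claws into the two highest rows of slots, right up to the face, and press it down until it sits fully home and the spring catch at the head of the upright has snapped over its shelf. Feel your way and do not force it: it takes a firm fingertip close to the upright, some 10 to 20 N, and leaning on it with more than about 25 N could bend the claws. Then gently stand the microscope objective upright on the bracket's shelf and leave the other things on the desk where they are.

Things in the scene. Friction and masses are not known exactly. Their poses are not given: they have to be found in the camera images.
- bracket: Loose shelf bracket, grey painted sheet metal, 0.18 to 0.29 kg, standing on the desk. Origin: middle of its rear edge at the underside; x points to the rear (claw side), z up. Two open-frame cheeks, 4 mm thick, centred at y = +-25 mm (54 mm over the outside), x = -110 mm to 0, 60 mm high, joined by a shelf plate. Centre of mass near x = -48 mm
- bracket_grip (a point): Point on the bracket to grip, across its two cheeks (54 mm wide), in the bracket's frame at x = -50, y = 0, z = 50 mm, axes as the bracket's. The cheeks' top rails are flat from z = 40 to 60 mm over the full length
- bracket_claws (a point): On the bracket's rear edge (x = 0, y = 0, z = 46 mm in its frame), at the underside of the upper claws' tongues. Each cheek has two claws, 4 mm thick, round-nosed, reaching 11 mm behind the rear edge: a tongue 8 mm high (undersides at z = 14 and 46 mm) whose end hangs 12 mm lower as a lip; the lip's inner side is 4.8 mm off the rear edge at its tip, 3.5 mm at the tongue, so it draws the bracket in; so each claw is 20 mm high in all
- shelf_middle (a point): Point on the top of the bracket's shelf plate (x = -65, y = 0, z = 54 mm in its frame). The plate is 46 mm wide, x = -107 to 0; the cheeks and a front lip stand 6 mm above it as a rim
- upright: Upright fixed to the desk: aluminium channel 70 mm wide, 30 mm deep, 179 mm high, on a dark steel foot plate 8 mm thick (x = -45 to 55, y = +-55 mm). Origin at desk height; x points to the rear, z up. Its slotted front of 3 mm sheet is the plane x = -15 mm, facing -x, the robot's side. Two columns of slots at y = +-25 mm; slots 7 mm wide, 24 mm high, lower edges at z = 30, 62, 94, 126 mm
- slot_row_top (a point): On the upright's front, midway between the columns, level with the lower edge of the highest slots (x = -15, y = 0, z = 126 mm in its frame). The claws pass when bracket_claws is 12 to 16 mm above this point, with 1.5 mm of play to each side; push in until the cheeks meet the front, then the bracket can go down
- bracket_seat (a point): Where the bracket's origin lies when fully home (x = -15, y = 0, z = 80 mm in the upright's frame; axes the upright's): tongues resting on the lower slot edges, with under 1 mm of play to the front. Home is a hard stop
- catch (a joint): Spring catch: steel leaf 14 mm wide at the head of the upright, hinged at its top; its wedge nose stands 4 mm out of the front, 135 to 142 mm above the desk. 0: sprung out; up to 0.32 rad: pushed in. The rear edge of the shelf plate wedges it aside going down (10 to 20 N) and it snaps back to 0 over the plate when the bracket is home. Press on the plate close to the front (15 to 30 mm); farther out it binds
- objective: Microscope objective standing on its thread on the desk: silver-white barrel with a narrow blue ring, 28 mm wide, 44 mm high, 0.12 kg. Origin: centre of its underside, z up. Barrel 27.6 mm across from 5 to 30 mm up, a cone above that; foot 19.6 mm across
- eyepiece: bystander: eyepiece, black above a bright barrel, 34 mm wide, 50 mm high; origin at the centre of its underside
- objective_case: bystander: black round case, 37 mm wide, 48 mm high; origin at the centre of its underside
- lens_cap: bystander: flat black cap, 42 mm wide, 8 mm high; origin at the centre of its underside
- magnet_base: bystander: grey magnetic base 47x73x92 mm with a post on top; origin at the centre of its underside
- post_holder: bystander: black post holder, 75 mm high, foot 47x39 mm; origin at the centre of its underside
- mirror_mount: bystander: black mirror mount, 48x46x46 mm; origin at the centre of its underside
- driver_red: bystander: red screwdriver lying down, 133 mm long, 25 mm thick; origin at the centre of its underside
- clamp_fork: bystander: flat black clamping fork, 22x64x8 mm; origin at the centre of its underside
There are look-alikes about, which are no part of the job. Leave any pink look-alike of the objective alone.

How it is judged:
On the way:
1. the bracket is home and locked by the catch while the objective still stands on the desk (z of bracket in the frame of upright between 0.077 and 0.083 m and x of bracket in the frame of upright between -0.019 and -0.0115 m and y of bracket in the frame of upright between -0.0035 and 0.0035 m and angle between the x axis of bracket and the x axis of upright, either way round below 0.07 rad and value of joint catch below 0.05 rad and height (world z) of objective below 0.02 m), for 0.2 s.
At the end, for the whole second after the job is handed in: Bracket in the two highest rows, origin within 3 mm in height, 4 mm fore and aft and 3.5 mm sideways of home, in line within 4 degrees, catch sprung out over its shelf (below 0.05 rad); objective standing upright (within 7 degrees) and still on the shelf, inside the rim (z of bracket in the frame of upright between 0.077 and 0.083 m and x of bracket in the frame of upright between -0.019 and -0.0115 m and y of bracket in the frame of upright between -0.0035 and 0.0035 m and angle between the x axis of bracket and the x axis of upright, either way round below 0.07 rad and value of joint catch below 0.05 rad and z of objective in the frame of bracket between 0.0515 and 0.0575 m and x of objective in the frame of bracket between -0.105 and -0.008 m and y of objective in the frame of bracket between -0.012 and 0.012 m and angle between objective's own z axis and vertical below 0.12 rad and linear speed of each of objective, bracket below 0.02 m/s); the robot touches nothing.
It fails at once if more than 60 N between the bracket and the upright while it is hooked in and pressed home, as when leaning on it with over 25 N 25 mm from it (claws bent) (contact force between bracket and upright above 60 N and height (world z) of objective below 0.02 m).
It fails at once if more than 90 N between the bracket and the upright at any time (claws bent) (contact force between bracket and upright above 90 N).
It fails at once if the objective falls over (angle between objective's own z axis and vertical above 0.6 rad).
It fails at once if one of the other things on the desk is pushed more than 25 mm (distance of any of eyepiece, objective_case, lens_cap, magnet_base, post_holder, mirror_mount, driver_red, clamp_fork from where it was at the start of the episode above 0.025 m).
It also fails if it takes over 69 s, if anything falls off the work surface, if the arm or the gripper's body presses on something with over 40 N, if the wrist force passes 120 N, or if a joint passes its speed limit or range.

## Working session

There is one attempt and no reset: what is moved stays moved. The work goes in short steps, Python scripts to look and compute and a tool call to move; the robot and the scene stay as the last step left them, time stands still between calls to the robot, and variables do not carry over. Pictures are saved under pics/ and viewed, at most 12 in all, crops included, and the job is handed in when it is done.

Besides the shell and the picture viewer there is one more tool, called after "Request:" by a JSON object that holds its "op" and its "data". servo_tool: Moves the arm, as the interface text tells. Scaled input: -1 to 1 covers 0.25 m each way for a shift and 90 degrees each way for a turn. Its arguments: {"type":"object","properties":{"steps":{"type":"array","items":{"type":"array"}},"newtons":{"type":"number"}},"required":["steps"]}

```bash
mkdir -p pics; ls
cat > h.py <<'E'
import numpy as np, cv2, json
from plant import env
def grab(n,tag):
    c=env.read_camera(n); cv2.imwrite(f'pics/{tag}.png',c['image'][:,:,::-1])
    np.savez(f'pics/{tag}.npz',**c); return c
def load(tag): return dict(np.load(f'pics/{tag}.npz'))
def ray(c,uv):
    p=cv2.undistortPoints(np.array([[uv]],float),c['intrinsics'],c['dist'])[0,0]
    T=c['world_from_camera']; d=T[:3,:3]@np.array([p[0],p[1],1.]); return T[:3,3],d/np.linalg.norm(d)
def onz(c,uv,z):
    o,d=ray(c,uv); return o+d*(z-o[2])/d[2]
def tri(*cu):
    A=np.zeros((3,3));b=np.zeros(3)
    for c,uv in cu:
        o,d=ray(c,uv);P=np.eye(3)-np.outer(d,d);A+=P;b+=P@o
    x=np.linalg.solve(A,b); res=[np.linalg.norm((np.eye(3)-np.outer(ray(c,u)[1],ray(c,u)[1]))@(x-ray(c,u)[0])) for c,u in cu]
    return x,res
def proj(c,X):
    W=np.linalg.inv(c['world_from_camera']); r,_=cv2.Rodrigues(W[:3,:3])
    return cv2.projectPoints(np.array(X,float).reshape(-1,1,3),r,W[:3,3],c['intrinsics'],c['dist'])[0][:,0]
E
python3 - <<'E'
from h import *
np.set_printoptions(precision=3,suppress=True)
a=grab('top','top0');b=grab('side','side0');w=grab('wrist','wrist0')
for c in (a,b,w): print(c['world_from_camera'],c['intrinsics'][0,0])
print(env.get_obs())
E
```

```text
pics
[[-0.007 -0.997  0.081  0.49 ]
 [-1.     0.008  0.012  0.094]
 [-0.013 -0.081 -0.997  1.138]
 [ 0.     0.     0.     1.   ]] 410.528496024946
[[-0.854 -0.346  0.389  0.199]
 [-0.521  0.573 -0.633  0.664]
 [-0.004 -0.743 -0.669  0.724]
 [ 0.     0.     0.     1.   ]] 439.0719114334149
[[ 0.441 -0.86  -0.257  0.297]
 [-0.898 -0.423 -0.126 -0.439]
 [-0.001  0.286 -0.958  0.375]
 [ 0.     0.     0.     1.   ]] 312.4176011359991
{'time': 0.15, 'qpos': array([-1.337,  0.313,  1.498,  0.   ,  1.331, -0.223]), 'dq': array([ 0.001, -0.   , -0.003,  0.002,  0.001,  0.001]), 'tau': array([  0.002, -41.237, -25.98 ,  -0.   ,   0.003,  -0.   ]), 'tool_pos': array([ 0.232, -0.471,  0.231]), 'tcp_rot': array([-3.141, -0.   ,  0.457]), 'force': array([-0.696,  0.554, -0.569]), 'ft_torque': array([ 0.026,  0.016, -0.033]), 'grasp_force': 0.0, 'grip_width': 1.0033481804587574}
```

View pics/top0.png

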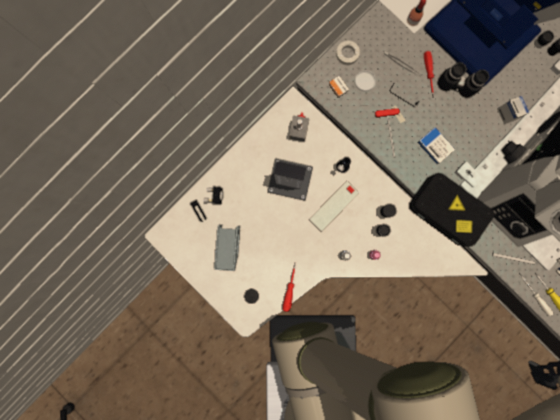

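View pics/side0.png

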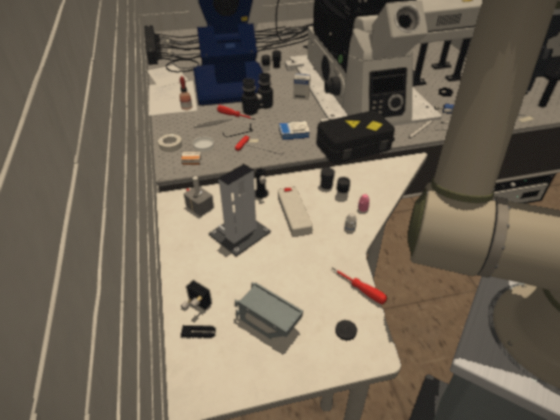

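The top view shows the bracket at about (227,247), upright (290,178), objective (345,255) and the pink look-alike (375,255). In the side view the bracket is at (268,312), the upright at (238,210) and the objective at (351,221). Next I zoom in on these.

Run:
```python
from h import *
np.set_printoptions(precision=3,suppress=True)
a=load('top0');b=load('side0')
for n,uv,z in [('bracket',(227,247),.06),('upr',(290,178),.1),('obj',(345,255),.03)]: print(n,onz(a,uv,z))
A=a['image'][140:290,180:330];B=b['image'][150:350,180:330+50]
t=np.hstack([cv2.resize(A,(400,400),interpolation=cv2.INTER_CUBIC),cv2.resize(B,(400,400),interpolation=cv2.INTER_CUBIC)])
cv2.imwrite('pics/z0.png',t[:,:,::-1])
```

```text
bracket [0.474 0.257 0.06 ]
upr [0.649 0.091 0.1  ]
obj [ 0.45  -0.056  0.03 ]
```

View pics/z0.png

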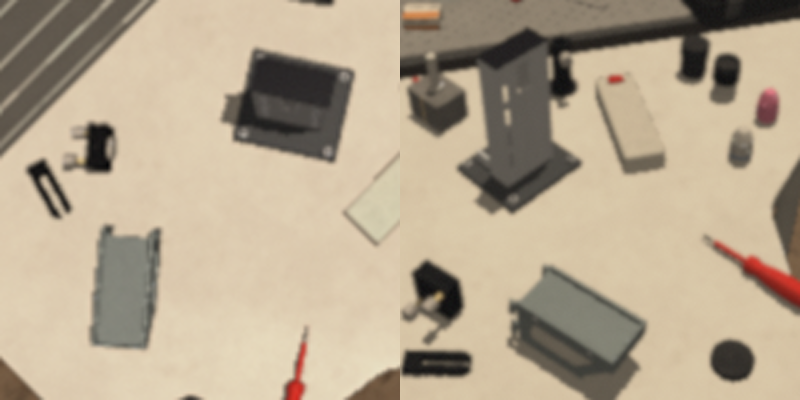

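Run:
```python
from h import *
np.set_printoptions(precision=4,suppress=True)
a=load('top0');b=load('side0')
ta=lambda u,v:(u/2.6667+180-.3,v/2.6667+140-.3)
sb=lambda u,v:((u-400)/2+180-.25,v/2+150-.25)
for n,p,q in [('ff',(147,347),(643,325)),('fn',(93,345),(608,365)),('rf',(158,230),(548,267)),('rn',(105,230),(512,305))]:
    print(n,tri((a,ta(*p)),(b,sb(*q))),onz(a,ta(*p),.06))
print('foot',[onz(a,ta(*p),.008) for p in [(235,138),(335,160),(353,72),(255,50)]])
print('footside',[onz(b,sb(*p),.008) for p in [(458,168),(513,211),(581,162)]])
print('obj',[onz(a,(345,255),.04),tri((a,(345,255)),(b,(351,217)))])
```

```text
ff (array([0.413 , 0.2378, 0.0489]), [np.float64(0.0004221023556644207), np.float64(0.00042210235566449085)]) [0.4141 0.2365 0.06  ]
fn (array([0.4166, 0.2915, 0.0526]), [np.float64(0.0009418608747262178), np.float64(0.0009418608747262341)]) [0.4163 0.2897 0.06  ]
rf (array([0.5273, 0.2263, 0.0464]), [np.float64(0.0021859849505813734), np.float64(0.0021859849505811817)]) [0.5287 0.2257 0.06  ]
rn (array([0.5293, 0.2804, 0.0466]), [np.float64(0.00028514460426536467), np.float64(0.00028514460426549716)]) [0.5291 0.2783 0.06  ]
foot [array([0.6256, 0.152 , 0.008 ]), array([0.6017, 0.0484, 0.008 ]), array([0.6939, 0.0285, 0.008 ]), array([0.7181, 0.1307, 0.008 ])]
footside [array([0.713, 0.134, 0.008]), array([0.6199, 0.1558, 0.008 ]), array([0.5968, 0.0523, 0.008 ])]
obj [array([ 0.45  , -0.0542,  0.04  ]), (array([ 0.4476, -0.0556,  0.0377]), [np.float64(0.0024715396739275475), np.float64(0.0024715396739276065)])]
```

Request:
{"op": "servo_tool", "data": {"steps": [[[0.4, 1, 0], 0.8, -1], [[0.4, 1, 0], 0.8, -1], [[0.4, 1, 0], 0.8, -1], [[0.4, 1, 0], 0.8, -1], [[0.4, 1, 0], 0.8, -1], [[0.4, 1, 0], 0.8, -1], [[0.4, 1, 0], 0.8, -1], [[0.4, 1, 0], 0.8, -1], [[0.4, 1, 0], 0.8, -1], [[0.4, 1, 0], 0.8, -1], [[0.4, 1, 0], 0.8, -1]]}}

```text
time: 1.07
tool_pos: [0.3315, -0.221, 0.2312]
tcp_rot: [-3.141, -0.0, 1.718]
force: [0.2, 0.0, 0.4]
grip_width: 1.0
grasp_force: 0.0
```

Request:
{"op": "servo_tool", "data": {"steps": [[[0.4, 1, 0], 0.8, -1], [[0.4, 1, 0], 0.8, -1], [[0.4, 1, 0], 0.8, -1], [[0.4, 1, 0], 0.8, -1], [[0.4, 1, 0], 0.8, -1], [[0.4, 1, 0], 0.8, -1], [[0.4, 1, 0], 0.8, -1], [[0.4, 1, 0], 0.8, -1], [[0.4, 1, 0], 0.8, -1], [[0.4, 1, 0], 0.8, -1], [[0.4, 1, 0], 0.8, -1]]}}

```text
time: 1.98
tool_pos: [0.4315, 0.0289, 0.2311]
tcp_rot: [3.142, -0.0, 2.971]
force: [0.7, -0.4, 0.3]
grip_width: 1.001
grasp_force: 0.0
```

Request:
{"op": "servo_tool", "data": {"steps": [[[0.176, 0.912, -0.1], 0.045, -1], [[0.176, 0.912, -0.1], 0.045, -1], [[0.176, 0.912, -0.1], 0.045, -1], [[0.176, 0.912, -0.1], 0.045, -1], [[0.176, 0.912, -0.1], 0.045, -1], [[0.176, 0.912, -0.1], 0.045, -1], [[0.176, 0.912, -0.1], 0.045, -1], [[0.176, 0.912, -0.1], 0.045, -1], [[0.176, 0.912, -0.1], 0.045, -1]]}}

```text
time: 2.73
tool_pos: [0.4755, 0.2561, 0.2062]
tcp_rot: [-3.141, -0.0, 3.037]
force: [-0.2, -0.3, -0.2]
grip_width: 1.0
grasp_force: 0.0
```

Run:
```python
from h import *
np.set_printoptions(precision=4,suppress=True)
w=grab('wrist','w1');print(w['world_from_camera'],env.get_obs()['tool_pos'],env.get_obs()['tcp_rot'])
r,yaw=np.array([.526,.252]),-.1
x=np.array([np.cos(yaw),np.sin(yaw)]);y=np.array([-x[1],x[0]])
print([proj(w,[*(r+X*x+Y*y),.06])[0] for X in(0,-.11) for Y in (.027,-.027)])
```

```text
[[ 0.1045  0.9529  0.2849  0.403 ]
 [ 0.9945 -0.0999 -0.0307  0.2635]
 [-0.0008  0.2865 -0.9581  0.3499]
 [ 0.      0.      0.      1.    ]] [0.4756 0.2558 0.2064] [-3.1414  0.      3.037 ]
[array([306.9157, 246.1418]), array([253.0727, 246.3618]), array([309.5005, 133.306 ]), array([249.7062, 133.5903])]
```

View pics/w1.png

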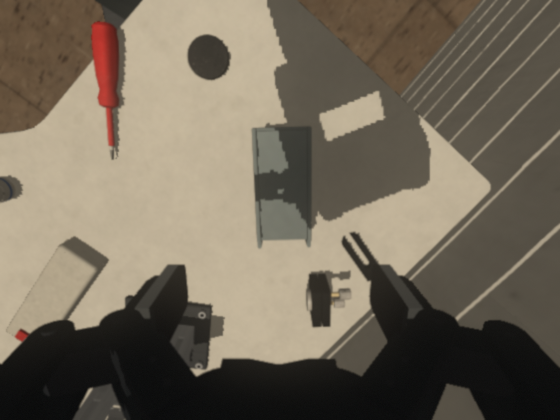

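Wrist view: the bracket's front rim corners are near (252,128) and (312,126), its rear ones near (258,244) and (312,244), about 3–5 px from the prediction.

Run:
```python
from h import *
np.set_printoptions(precision=4,suppress=True)
w=load('w1');a=load('top0');b=load('side0')
P=[onz(w,u,.06) for u in [(252.5,128),(312,126.5),(258.5,244),(312,244)]]
print(P); P=np.array(P)
for i,j in((0,2),(1,3)): d=P[j]-P[i];print('yaw',np.arctan2(d[1],d[0]),np.linalg.norm(d))
print(np.linalg.norm(P[0]-P[1]),np.linalg.norm(P[2]-P[3]))
ta=lambda u,v:(u/2.6667+180-.3,v/2.6667+140-.3)
sb=lambda u,v:((u-400)/2+180-.25,v/2+150-.25)
print(tri((w,(252.5,128)),(b,sb(643,325))),tri((w,(312,126.5)),(b,sb(608,365))))
g=w['image'][100:270,225:345]; cv2.imwrite('pics/z1.png',cv2.resize(g,None,fx=3.5,fy=3.5,interpolation=cv2.INTER_CUBIC)[:,:,::-1])
```

```text
[array([0.4093, 0.2392, 0.06  ]), array([0.4135, 0.2925, 0.06  ]), array([0.5213, 0.2309, 0.06  ]), array([0.5269, 0.2841, 0.06  ])]
yaw -0.07467220824141818 0.112385945859986
yaw -0.07423795233459106 0.11369301282426422
0.05346202783435087 0.053534443316133405
(array([0.4105, 0.2392, 0.0524]), [np.float64(0.0011933003191513599), np.float64(0.0011933003191511888)]) (array([0.4149, 0.2935, 0.0562]), [np.float64(0.0013765433670992644), np.float64(0.0013765433670993431)])
```

View pics/z1.png

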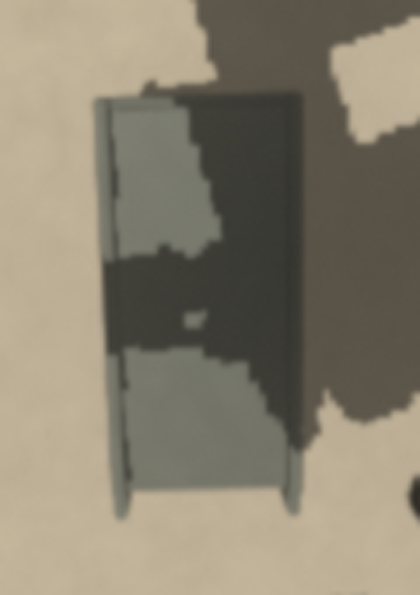

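Request:
{"op": "servo_tool", "data": {"steps": [[[-0.018, 0.02, -0.15], 0.018, -1], [[-0.018, 0.02, -0.3], 0.018, -1], [[-0.018, 0.02, -0.42], 0.018, -1], [[-0.018, 0.02, -0.54], 0.018, -1], [[-0.018, 0.02, -0.64], 0.018, -1], [[-0.018, 0.02, -0.692], 0.018, -1], [[-0.018, 0.02, -0.692], 0.018, -1], [[-0.018, 0.02, -0.692], 0.018, -1]]}}

```text
time: 3.45
tool_pos: [0.4714, 0.261, 0.0337]
tcp_rot: [-3.142, -0.0, 3.067]
force: [0.7, 0.6, 2.3]
grip_width: 1.002
grasp_force: 0.0
```

Request:
{"op": "servo_tool", "data": {"newtons": 50, "steps": [[[0, 0, 0], 0, 0], [[0, 0, 0], 0, 0.4], [[0, 0, 0], 0, 1], [[0, 0, 0], 0, 1], [[0, 0, 0], 0, 1], [[0, 0, 0], 0, 1], [[0, 0, 0], 0, 1], [[0, 0, 0], 0, 1], [[0, 0, 0], 0, 1], [[0, 0, 0], 0, 1], [[0, 0, 0], 0, 1], [[0, 0, 0], 0, 1]]}}

```text
time: 4.45
tool_pos: [0.4718, 0.2619, 0.0347]
tcp_rot: [3.141, 0.002, 3.069]
force: [-1.4, -0.8, 5.9]
grip_width: 0.621
grasp_force: 51.4
```

Request:
{"op": "servo_tool", "data": {"steps": [[[0, 0, 0.03], 0, 1], [[0, 0, 0.1], 0, 1], [[0, 0, 0.2], 0, 1], [[0, 0, 0.3], 0, 1], [[0, -0.05, 0.4], 0, 1], [[0.06, -0.15, 0.48], -0.03, 1], [[0.12, -0.25, 0.48], -0.06, 1], [[0.18, -0.35, 0.48], -0.095, 1], [[0.24, -0.45, 0.48], -0.095, 1], [[0.24, -0.52, 0.48], -0.095, 1], [[0.24, -0.568, 0.48], -0.095, 1], [[0.24, -0.568, 0.48], -0.095, 1], [[0.24, -0.568, 0.48], -0.095, 1], [[0.24, -0.568, 0.48], -0.095, 1]]}}

```text
time: 5.62
tool_pos: [0.5307, 0.1207, 0.1535]
tcp_rot: [3.141, -0.0, 2.921]
force: [0.3, -0.2, -3.9]
grip_width: 0.623
grasp_force: 53.7
```

Run:
```python
from h import *
np.set_printoptions(precision=4,suppress=True)
w=grab('wrist','w2');b=grab('side','s2');a=grab('top','t2');o=env.get_obs();print(o['tool_pos'],o['tcp_rot'],o['force'],o['ft_torque'])
m=np.zeros((600,800,3),np.uint8)
m[:420,:560]=w['image']
m[420-20:600-0,560:800]=cv2.resize(b['image'][150:300,150:330],(240,200))
m[:400,560:800]=cv2.resize(b['image'][150:300,200:290],(240,400),interpolation=cv2.INTER_CUBIC)
m[420:600,:300]=cv2.resize(a['image'][150:240,220:370],(300,180),interpolation=cv2.INTER_CUBIC)
cv2.imwrite('pics/m2.png',m[:,:,::-1])
```

```text
[0.5308 0.1207 0.1534] [3.1415 0.     2.9211] [-0.2162  0.8284 -2.8545] [ 0.0168 -0.0316  0.0202]
```

View pics/m2.png

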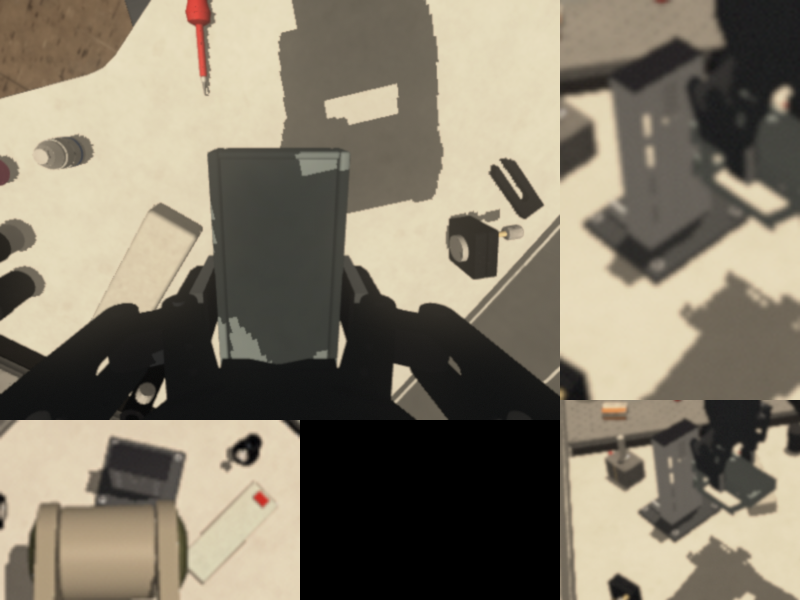

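The wrist view shows the bracket held square (front corners (208,150) and (349,150)), but the gripper hides the upright. I'll step up and to the side so the wrist camera can see it.

Request:
{"op": "servo_tool", "data": {"steps": [[[0, 0.05, 0.15], 0, 1], [[0, 0.15, 0.3], 0, 1], [[0.05, 0.28, 0.45], 0, 1], [[0.11, 0.42, 0.6], 0, 1], [[0.11, 0.52, 0.6], 0, 1], [[0.11, 0.52, 0.6], 0, 1], [[0.11, 0.52, 0.6], 0, 1], [[0.11, 0.52, 0.6], 0, 1]]}}

```text
time: 6.43
tool_pos: [0.5581, 0.25, 0.3024]
tcp_rot: [-3.141, -0.001, 2.921]
force: [0.1, 0.2, -2.8]
grip_width: 0.625
grasp_force: 55.0
```

Run:
```python
from h import *
np.set_printoptions(precision=4,suppress=True)
w=grab('wrist','w3');o=env.get_obs();print(o['tool_pos'],o['tcp_rot'])
O=np.array([.653,.092]);yw=-.222;x=np.array([np.cos(yw),np.sin(yw)]);y=np.array([-x[1],x[0]])
print(proj(w,[[*(O+X*x+Y*y),z] for X,Y,z in [(-.015,.035,.179),(-.015,-.035,.179),(-.045,.055,.008),(-.045,-.055,.008)]]))
m=np.zeros((600,800,3),np.uint8);m[:]=0
m[:600,:800]=cv2.resize(w['image'][100:355,0:340],(800,600),interpolation=cv2.INTER_CUBIC)
cv2.imwrite('pics/m3.png',m[:,:,::-1])
```

```text
[0.5581 0.2494 0.3023] [-3.1404 -0.0017  2.9198]
[[179.8823 312.5811]
 [110.2947 311.9773]
 [226.1542 226.7612]
 [152.6335 226.5938]]
```

View pics/m3.png

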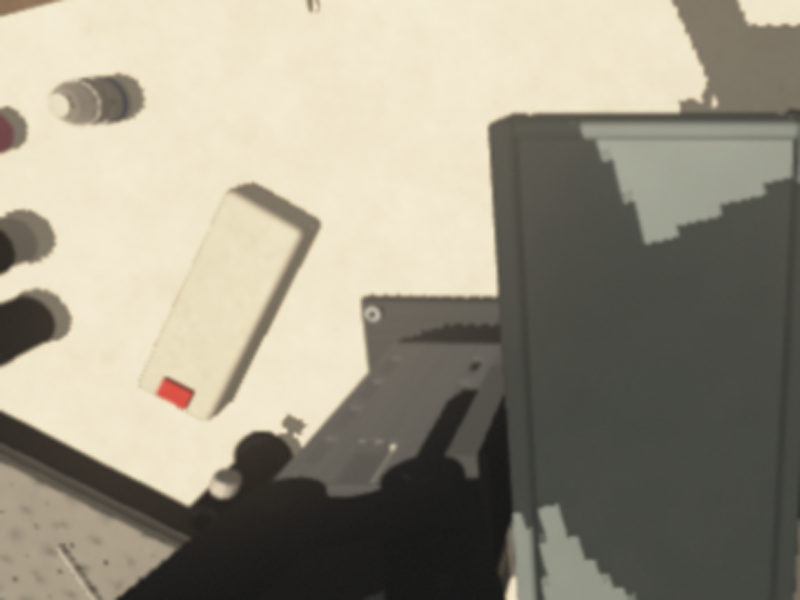

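The foot's front −y corner is at crop (363,298), about 1.7 px right of the prediction, and the yaw agrees. Now the opposite side.

Request:
{"op": "servo_tool", "data": {"steps": [[[-0.05, -0.2, 0], 0, 1], [[-0.1, -0.4, 0], 0, 1], [[-0.15, -0.6, 0], 0, 1], [[-0.2, -0.8, 0], 0, 1], [[-0.24, -1, 0], 0, 1], [[-0.24, -1, 0], 0, 1], [[-0.24, -1, 0], 0, 1], [[-0.24, -1, 0], 0, 1], [[-0.24, -1, 0], 0, 1], [[-0.24, -1, 0], 0, 1]]}}

```text
time: 7.32
tool_pos: [0.4985, 0.0005, 0.3031]
tcp_rot: [3.141, -0.0, 2.92]
force: [0.0, 0.3, -2.7]
grip_width: 0.623
grasp_force: 55.1
```

Run:
```python
from h import *
np.set_printoptions(precision=4,suppress=True,linewidth=200)
w=grab('wrist','w4');o=env.get_obs();print(o['tool_pos'],o['tcp_rot'])
O=np.array([.653,.092]);yw=-.222;x=np.array([np.cos(yw),np.sin(yw)]);y=np.array([-x[1],x[0]])
Q=[[*(O+X*x+Y*y),z] for X,Y,z in [(-.015,.035,.179),(-.015,-.035,.179),(-.045,.055,.008),(-.045,-.055,.008)]]
p=proj(w,Q);print(p)
for tag,k in (('w3',3),('w4',2)):
    w=load(tag);p=proj(w,Q)[k].round().astype(int);g=cv2.cvtColor(w['image'],cv2.COLOR_RGB2GRAY)
    print(tag,p);print(g[p[1]-8:p[1]+9,p[0]-8:p[0]+9])
    wr=w['image']; 
w=load('w4');m=cv2.resize(w['image'][100:355,220:560],(800,600),interpolation=cv2.INTER_CUBIC)
cv2.imwrite('pics/m4.png',m[:,:,::-1])
```

```text
[0.4985 0.0007 0.3031] [ 3.1414 -0.0004  2.921 ]
[[436.4511 314.6705]
 [367.0563 315.084 ]
 [397.7059 228.5772]
 [324.3401 228.5894]]
w3 [153 227]
[[231 231 231 232 232 231 231 231 230 230 229 230 230 230 230 230 230]
 [231 231 231 232 232 232 231 231 230 230 231 231 231 231 230 230 230]
 [230 231 231 231 232 232 231 231 231 231 231 232 231 231 231 231 231]
 [230 230 231 232 232 232 232 231 231 231 231 231 231 231 231 231 230]
 [230 230 231 231 232 232 232 232 232 231 231 230 228 227 229 230 230]
 [230 231 231 231 232 232 232 231 230 227 225 222 210 204 215 222 223]
 [230 231 231 231 231 231 231 229 222 207 191 178 159 148 167 180 182]
 [230 230 231 230 231 231 230 225 201 160 130 116 105 101 109 116 117]
 [230 230 230 230 230 231 229 220 177 124  99  94  93  92  92  93  93]
 [229 230 230 230 231 230 229 219 169 117 100  99 100  99  98  97  98]
 [229 230 230 230 230 230 230 221 174 121 105 109 115 115 107  99  98]
 [230 230 230 230 230 230 230 222 177 127 120 137 152 153 138 114  97]
 [229 229 229 229 230 230 230 223 182 138 149 171 176 175 170 147 112]
 [230 229 229 229 229 230 230 
[... 775 characters left out ...]
124 120 129 165 206 225 230 231 231 231 231 231 231 231 231]
 [ 99  95  89  88  92 120 172 216 229 231 231 231 231 231 231 231 231]
 [ 89  89  89  91  92 104 149 204 227 231 231 231 231 231 231 231 230]
 [ 87  88  91  95  96 105 145 202 227 231 231 231 231 231 231 230 230]
 [104 108 109 108 102 110 153 206 227 230 231 231 231 231 230 230 230]
 [143 150 149 140 121 118 163 211 227 230 231 231 231 231 231 230 230]
 [161 154 156 159 144 132 173 216 228 230 230 230 231 230 230 230 230]
 [154 122 126 154 153 142 181 220 228 229 230 230 230 230 230 230 230]
 [153 111 116 150 152 142 183 216 224 226 225 224 223 225 227 229 229]
 [161 139 143 154 140 127 157 182 194 206 202 191 189 194 213 225 228]]
```

View pics/m4.png

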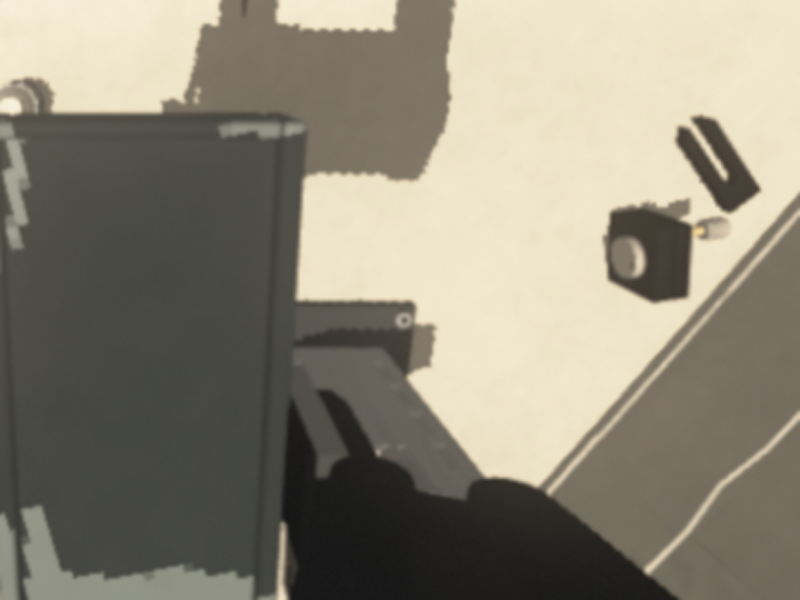

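Run:
```python
from h import *
np.set_printoptions(precision=4,suppress=True,linewidth=200)
w3=load('w3');w4=load('w4')
A=onz(w3,(153.2,225.8),.008)[:2];B=onz(w4,(396.1,227.8),.008)[:2]
print(A,B,np.linalg.norm(A-B)); d=B-A; yaw=np.arctan2(-d[0],d[1]);print('yaw',yaw)
x=np.array([np.cos(yaw),np.sin(yaw)]);y=np.array([-x[1],x[0]])
O=(A+B)/2+.045*x;print('O',O,'faceC',O-.015*x)
# bracket in hand, at w4 pose
g=cv2.cvtColor(w4['image'],cv2.COLOR_RGB2GRAY)
for (u,v) in [((208.2),153.5),(349.6,154.4)]:
    P=onz(w4,(u,v),.0253+.3031);r=P[:2]-np.array([.4985,.0007]);print(r@x,r@y)
seat=O-.015*x; t=seat-.0494*x; print('TCP seat',t,'TCP at 30mm off',t-.03*x,'tool yaw',yaw+np.pi)
```

```text
[0.596  0.0495] [0.6194 0.1533] 0.10644769710588324
yaw -0.22220362294963597
O [0.6516 0.0915] faceC [0.637  0.0948]
-0.060009947995684154 -0.02699104612689311
-0.05971706082150474 0.02615302013804348
TCP seat [0.5888 0.1057] TCP at 30mm off [0.5595 0.1123] tool yaw 2.9193890306401573
```

Request:
{"op": "servo_tool", "data": {"steps": [[[0.05, 0.15, 0], 0, 1], [[0.1, 0.3, -0.05], 0, 1], [[0.186, 0.459, -0.15], 0, 1], [[0.186, 0.459, -0.3], 0, 1], [[0.186, 0.459, -0.43], 0, 1], [[0.186, 0.459, -0.55], 0, 1], [[0.186, 0.459, -0.65], 0, 1], [[0.186, 0.459, -0.698], 0, 1], [[0.186, 0.459, -0.698], 0, 1], [[0.186, 0.459, -0.698], 0, 1]]}}

```text
time: 8.2
tool_pos: [0.545, 0.1155, 0.1288]
tcp_rot: [-3.142, -0.001, 2.921]
force: [-0.1, -0.0, -1.5]
grip_width: 0.62
grasp_force: 55.0
```

Run:
```python
from h import *
np.set_printoptions(precision=4,suppress=True,linewidth=200)
o=env.get_obs();print(o['tool_pos'],o['tcp_rot'],o['force'],o['ft_torque'])
x=np.array([np.cos(-.2222),np.sin(-.2222)]);y=np.array([-x[1],x[0]]);S=np.array([.5888,.1057])
d=o['tool_pos'][:2]-S;print('along',d@x,'lat',d@y)
```

```text
[0.545  0.1155 0.1288] [-3.1415 -0.0006  2.9212] [-0.0869 -0.0389 -1.5232] [-0.0053 -0.0209 -0.0146]
along -0.04489251677631609 lat -0.00010668542418819877
```

Request:
{"op": "servo_tool", "data": {"steps": [[[0.039, -0.0088, 0], 0, 1], [[0.078, -0.0176, 0], 0, 1], [[0.109, -0.0247, 0], 0, 1], [[0.121, -0.0273, 0], 0, 1], [[0.125, -0.0282, 0], 0, 1], [[0.129, -0.0291, 0], 0, 1], [[0.133, -0.03, 0], 0, 1], [[0.137, -0.031, 0], 0, 1], [[0.144, -0.0326, 0], 0, 1], [[0.144, -0.0326, 0], 0, 1]]}}

```text
time: 9.03
tool_pos: [0.5812, 0.1064, 0.1289]
tcp_rot: [3.141, 0.0, 2.92]
force: [-0.1, 0.0, -2.7]
grip_width: 0.625
grasp_force: 55.1
```

Request:
{"op": "servo_tool", "data": {"steps": [[[0.004, -0.0009, 0], 0, 1], [[0.008, -0.0018, 0], 0, 1], [[0.012, -0.0026, 0], 0, 1], [[0.016, -0.0035, 0], 0, 1], [[0.02, -0.0044, 0], 0, 1], [[0.024, -0.0053, 0], 0, 1], [[0.024, -0.0053, 0], 0, 1]]}}

```text
time: 9.62
tool_pos: [0.5872, 0.105, 0.1288]
tcp_rot: [-3.142, 0.0, 2.92]
force: [0.8, 1.0, -2.9]
grip_width: 0.617
grasp_force: 55.1
```

Request:
{"op": "servo_tool", "data": {"steps": [[[0.004, -0.0009, 0], 0, 1], [[0.008, -0.0018, 0], 0, 1], [[0.01, -0.0022, 0], 0, 1], [[0.01, -0.0022, 0], 0, 1]]}}

```text
time: 9.95
tool_pos: [0.589, 0.1047, 0.1285]
tcp_rot: [-3.141, -0.002, 2.92]
force: [-3.9, 0.8, -2.1]
grip_width: 0.622
grasp_force: 55.2
```

Request:
{"op": "servo_tool", "data": {"steps": [[[0, 0, -0.004], 0, 1], [[0, 0, -0.008], 0, 1], [[0, 0, -0.012], 0, 1], [[0, 0, -0.016], 0, 1], [[0, 0, -0.02], 0, 1], [[0, 0, -0.02], 0, 1]]}}

```text
time: 10.45
tool_pos: [0.5889, 0.1048, 0.1236]
tcp_rot: [-3.141, -0.002, 2.92]
force: [-8.1, 2.4, -0.7]
grip_width: 0.617
grasp_force: 55.6
```

Request:
{"op": "servo_tool", "data": {"steps": [[[0, 0, -0.004], 0, 1], [[0, 0, -0.008], 0, 1], [[0, 0, -0.012], 0, 1], [[0, 0, -0.012], 0, 1]]}}

```text
time: 10.78
tool_pos: [0.5889, 0.1049, 0.1207]
tcp_rot: [-3.142, -0.002, 2.92]
force: [-7.6, 2.5, 1.6]
grip_width: 0.624
grasp_force: 55.7
```

Request:
{"op": "servo_tool", "data": {"steps": [[[0, 0, -0.004], 0, 1], [[0, 0, -0.008], 0, 1], [[0, 0, -0.008], 0, 1]]}}

```text
time: 11.03
tool_pos: [0.5888, 0.1048, 0.1183]
tcp_rot: [-3.141, -0.002, 2.92]
force: [-6.4, 1.5, -3.3]
grip_width: 0.618
grasp_force: 55.1
```

Request:
{"op": "servo_tool", "data": {"steps": [[[0, 0, -0.004], 0, 1], [[0, 0, -0.008], 0, 1], [[0, 0, -0.008], 0, 1]]}}

```text
time: 11.28
tool_pos: [0.5889, 0.1048, 0.1163]
tcp_rot: [-3.141, -0.002, 2.92]
force: [-6.1, 1.3, -2.0]
grip_width: 0.621
grasp_force: 55.3
```

Request:
{"op": "servo_tool", "data": {"steps": [[[0, 0, -0.004], 0, 1], [[0, 0, -0.006], 0, 1], [[0, 0, -0.006], 0, 1]]}}

```text
time: 11.53
tool_pos: [0.5891, 0.1047, 0.1149]
tcp_rot: [-3.142, -0.001, 2.92]
force: [-3.7, 0.9, -3.7]
grip_width: 0.62
grasp_force: 55.0
```

Run:
```python
from h import *
b=grab('side','s5');w=grab('wrist','w5')
m=np.zeros((600,800,3),np.uint8)
m[:,:400]=cv2.resize(b['image'][130:280,200:300],(400,600),interpolation=cv2.INTER_CUBIC)
m[:300,400:]=cv2.resize(w['image'],(400,300))
cv2.imwrite('pics/m5.png',m[:,:,::-1]);print(env.get_obs()['force'],env.get_obs()['tool_pos'])
```

```text
[-4.60283848  1.64158998 -2.52911274] [0.5891473  0.10469081 0.11492096]
```

View pics/m5.png

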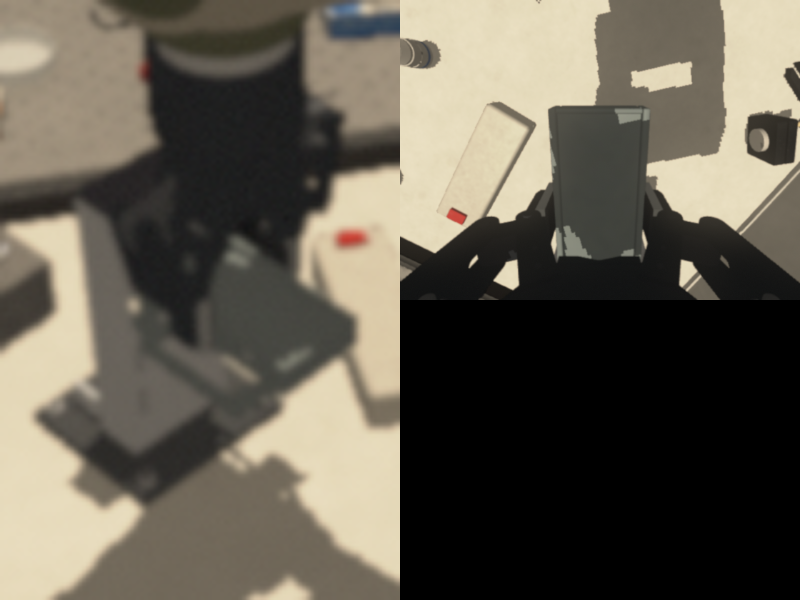

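Side view: the bracket's rear edge meets the face at crop (140,310), still held; the wrist view shows it square in the fingers. I keep feeling downward for the stop.

Request:
{"op": "servo_tool", "data": {"steps": [[[0, 0, -0.002], 0, 1], [[0, 0, -0.004], 0, 1], [[0, 0, -0.004], 0, 1]]}}

```text
time: 11.88
tool_pos: [0.5892, 0.1047, 0.1142]
tcp_rot: [3.142, -0.001, 2.92]
force: [-5.2, 1.7, -0.9]
grip_width: 0.622
grasp_force: 55.3
```

Request:
{"op": "servo_tool", "data": {"steps": [[[0, 0, -0.002], 0, 1], [[0, 0, -0.004], 0, 1], [[0, 0, -0.004], 0, 1]]}}

```text
time: 12.13
tool_pos: [0.5891, 0.1048, 0.1138]
tcp_rot: [3.141, -0.001, 2.919]
force: [-7.7, 2.2, 3.1]
grip_width: 0.621
grasp_force: 55.9
```

Request:
{"op": "servo_tool", "data": {"steps": [[[0, 0, -0.002], 0, 1], [[0, 0, -0.004], 0, 1], [[0, 0, -0.006], 0, 1], [[0, 0, -0.006], 0, 1]]}}

```text
time: 12.47
tool_pos: [0.5891, 0.1048, 0.1134]
tcp_rot: [3.141, -0.001, 2.919]
force: [-14.2, 1.4, 12.1]
grip_width: 0.622
grasp_force: 57.0
```

Request:
{"op": "servo_tool", "data": {"steps": [[[0, 0, 0.004], 0, 1], [[-0.004, 0.001, 0.008], 0, 1], [[-0.004, 0.001, 0.008], 0, 0.4], [[-0.004, 0.001, 0.008], 0, -0.2], [[-0.004, 0.001, 0.008], 0, -0.8], [[-0.004, 0.001, 0.008], 0, -1], [[-0.004, 0.001, 0.008], 0, -1], [[-0.004, 0.001, 0.008], 0, -1], [[-0.004, 0.001, 0.008], 0, -1]]}}

```text
time: 13.22
tool_pos: [0.5888, 0.1047, 0.1139]
tcp_rot: [3.142, 0.001, 2.92]
force: [0.4, -0.2, -0.2]
grip_width: 1.003
grasp_force: 0.0
```

Request:
{"op": "servo_tool", "data": {"steps": [[[0, 0, 0.08], 0, -1], [[0, 0, 0.2], 0, -1], [[0, 0, 0.3], 0, -1], [[0, 0, 0.4], 0, -0.5], [[0, 0, 0.4], 0, 0.5], [[0, 0, 0.4], 0, 1], [[0, 0, 0.4], 0, 1], [[0, 0, 0.4], 0, 1], [[0, 0, 0.4], 0, 1], [[0, 0, 0.4], 0, 1], [[0, 0, 0.4], 0, 1], [[0, 0, 0.4], 0, 1]]}}

```text
time: 14.22
tool_pos: [0.5885, 0.1048, 0.2135]
tcp_rot: [-3.141, -0.0, 2.92]
force: [-0.1, 0.5, -0.7]
grip_width: 0.003
grasp_force: 0.0
```

Run:
```python
from h import *
np.set_printoptions(precision=4,suppress=True,linewidth=200)
w=grab('wrist','w6');s=grab('side','s6');o=env.get_obs();print(o['tool_pos'],o['tcp_rot'])
x=np.array([np.cos(-.2222),np.sin(-.2222)]);y=np.array([-x[1],x[0]]);S=np.array([.637,.0948])
q=[[*(S+X*x+Y*y),.14] for X in (0,-.11) for Y in (.027,-.027)]
print(proj(w,q),proj(s,q)); p=proj(w,q)
g=cv2.cvtColor(w['image'],cv2.COLOR_RGB2GRAY)
r=int(p[2:,1].mean());c=int(p[2:,0].mean());print(r,c,g[r-10:r+12,c])
for rr in (r+8,r+30):print(rr,g[rr,int(p[3,0])-10:int(p[3,0])+10],g[rr,int(p[2,0])-10:int(p[2,0])+10])
t=S-.025*x;print('press TCP',t,'shift',(t-o['tool_pos'][:2])/.25,(.134-o['tool_pos'][2])/.25)
```

```text
[0.5885 0.1048 0.2137] [ 3.1416 -0.0002  2.9198]
[[314.6752 281.6185]
 [245.4145 281.5864]
 [320.1289 136.8463]
 [240.5771 136.811 ]] [[232.5615 197.0019]
 [251.6176 185.2291]
 [270.3247 222.3814]
 [289.3691 209.0148]]
136 280 [99 99 99 98 98 98 98 98 97 90 78 70 71 70 68 68 69 70 70 71 71 70]
144 [202 202 202 202 201 201 200 200 201 200 185 149 138 136 130 117  97 101 131 140] [67 67 64 60 63 65 64 64 68 80 92 95 95 96 95 95 95 95 95 96]
166 [201 200 200 199 199 199 199 200 200 197 184 152 136 133 131 123 104  89 105 119] [64 61 59 60 62 63 63 67 78 91 94 95 95 95 95 95 96 95 95 95]
press TCP [0.6126 0.1003] shift [ 0.0963 -0.018 ] -0.31873541427668317
```

Request:
{"op": "servo_tool", "data": {"steps": [[[0.1, -0.02, -0.05], 0, 1], [[0.1, -0.02, -0.15], 0, 1], [[0.1, -0.02, -0.25], 0, 1], [[0.1, -0.02, -0.29], 0, 1], [[0.1, -0.02, -0.3], 0, 1], [[0.1, -0.02, -0.308], 0, 1], [[0.1, -0.02, -0.314], 0, 1], [[0.1, -0.02, -0.32], 0, 1], [[0.1, -0.02, -0.32], 0, 1]]}}

```text
time: 15.07
tool_pos: [0.6138, 0.0998, 0.1346]
tcp_rot: [3.141, 0.001, 2.92]
force: [0.6, 0.3, -0.6]
grip_width: -0.0
grasp_force: 0.0
```

Request:
{"op": "servo_tool", "data": {"steps": [[[0, 0, -0.003], 0, 1], [[0, 0, -0.006], 0, 1], [[0, 0, -0.008], 0, 1], [[0, 0, -0.008], 0, 1]]}}

```text
time: 15.4
tool_pos: [0.6139, 0.0998, 0.1335]
tcp_rot: [3.141, 0.002, 2.92]
force: [-4.2, -0.7, 8.8]
grip_width: -0.0
grasp_force: 4.5
```

Request:
{"op": "servo_tool", "data": {"steps": [[[0, 0, -0.002], 0, 1], [[0, 0, -0.004], 0, 1], [[0, 0, -0.004], 0, 1]]}}

```text
time: 15.65
tool_pos: [0.6139, 0.0999, 0.1334]
tcp_rot: [3.141, 0.002, 2.92]
force: [-6.1, -0.4, 14.4]
grip_width: -0.003
grasp_force: 7.4
```

Request:
{"op": "servo_tool", "data": {"steps": [[[0, 0, -0.002], 0, 1], [[0, 0, -0.003], 0, 1], [[0, 0, -0.003], 0, 1], [[0, 0, -0.003], 0, 1]]}}

```text
time: 15.98
tool_pos: [0.6139, 0.0999, 0.1333]
tcp_rot: [3.141, 0.003, 2.92]
force: [-7.7, 0.4, 18.5]
grip_width: 0.007
grasp_force: 9.6
```

Pressing to 18 N meets a hard stop with the plate top at z = 0.133–0.134 (home is 0.134). I'll test the catch with a gentle pull: regrip and lift lightly.

Request:
{"op": "servo_tool", "data": {"steps": [[[0, 0, 0.02], 0, 1], [[0, 0, 0.12], 0, 0], [[-0.1, 0.02, 0.25], 0, -1], [[-0.1, 0.02, 0.25], 0, -1], [[-0.1, 0.02, 0.25], 0, -1], [[-0.1, 0.02, 0.25], 0, -1], [[-0.1, 0.02, 0.25], 0, -1], [[-0.1, 0.02, 0.25], 0, -1], [[-0.1, 0.02, 0.25], 0, -1], [[-0.1, 0.02, 0.25], 0, -1], [[-0.1, 0.02, 0.12], 0, -1], [[-0.1, 0.02, 0], 0, -1], [[-0.1, 0.02, -0.068], 0, -1], [[-0.1, 0.02, -0.068], 0, -1]]}}

```text
time: 17.15
tool_pos: [0.5866, 0.1048, 0.1089]
tcp_rot: [-3.14, -0.007, 2.92]
force: [-0.5, 0.2, 0.1]
grip_width: 0.998
grasp_force: 0.0
```

Request:
{"op": "servo_tool", "data": {"newtons": 30, "steps": [[[0, 0, 0], 0, 0], [[0, 0, 0], 0, 0.4], [[0, 0, 0], 0, 1], [[0, 0, 0], 0, 1], [[0, 0, 0], 0, 1], [[0, 0, 0], 0, 1], [[0, 0, 0], 0, 1], [[0, 0, 0], 0, 1], [[0, 0, 0], 0, 1]]}}

```text
time: 17.9
tool_pos: [0.5893, 0.1048, 0.1147]
tcp_rot: [3.141, 0.003, 2.92]
force: [-0.4, 0.2, 6.6]
grip_width: 0.623
grasp_force: 35.4
```

Request:
{"op": "servo_tool", "data": {"steps": [[[0, 0, 0.003], 0, 1], [[0, 0, 0.006], 0, 1], [[0, 0, 0.008], 0, 1], [[0, 0, 0.008], 0, 1]]}}

```text
time: 18.23
tool_pos: [0.5893, 0.1048, 0.1153]
tcp_rot: [3.141, 0.002, 2.92]
force: [4.9, 0.2, -1.7]
grip_width: 0.629
grasp_force: 34.4
```

Request:
{"op": "servo_tool", "data": {"steps": [[[0, 0, 0.003], 0, 1], [[0, 0, 0.006], 0, 1], [[0, 0, 0.006], 0, 1]]}}

```text
time: 18.48
tool_pos: [0.5892, 0.1048, 0.1163]
tcp_rot: [3.141, 0.001, 2.92]
force: [6.6, 1.0, -5.5]
grip_width: 0.626
grasp_force: 34.1
```

Request:
{"op": "servo_tool", "data": {"steps": [[[0, 0, 0.002], 0, 1], [[0, 0, 0.004], 0, 1], [[0, 0, 0.004], 0, 1]]}}

```text
time: 18.73
tool_pos: [0.5891, 0.1047, 0.1168]
tcp_rot: [3.141, 0.001, 2.919]
force: [7.7, 0.9, -8.6]
grip_width: 0.627
grasp_force: 33.6
```

Request:
{"op": "servo_tool", "data": {"steps": [[[0, 0, 0.002], 0, 1], [[0, 0, 0.004], 0, 1], [[0, 0, 0.004], 0, 1]]}}

```text
time: 18.98
tool_pos: [0.5891, 0.1046, 0.1173]
tcp_rot: [3.141, 0.001, 2.919]
force: [10.8, 0.3, -11.4]
grip_width: 0.624
grasp_force: 34.4
```

Request:
{"op": "servo_tool", "data": {"steps": [[[0, 0, -0.004], 0, 1], [[0, 0, -0.008], 0, 1], [[0, 0, -0.012], 0, 1], [[0, 0, -0.014], 0, 1], [[0, 0, -0.014], 0, 1]]}}

```text
time: 19.4
tool_pos: [0.5892, 0.1046, 0.1155]
tcp_rot: [3.141, 0.002, 2.92]
force: [4.9, -0.2, -0.3]
grip_width: 0.623
grasp_force: 35.9
```

Request:
{"op": "servo_tool", "data": {"steps": [[[0, 0, -0.004], 0, 1], [[0, 0, -0.004], 0, 0.2], [[0, 0, -0.004], 0, -0.5], [[0, 0, -0.004], 0, -1], [[0, 0, -0.004], 0, -1], [[0, 0, -0.004], 0, -1], [[0, 0, -0.004], 0, -1], [[0, 0, 0.1], 0, -1], [[0, 0, 0.2], 0, -1], [[0, 0, 0.3], 0, -1], [[0, 0, 0.3], 0, 0], [[0, 0, 0.3], 0, 1], [[0, 0, 0.3], 0, 1], [[0, 0, 0.3], 0, 1], [[0, 0, 0.3], 0, 1], [[0, 0, 0.3], 0, 1], [[0, 0, 0.3], 0, 1], [[0, 0, 0.3], 0, 1], [[0, 0, 0.3], 0, 1]]}}

```text
time: 20.98
tool_pos: [0.5885, 0.1048, 0.1899]
tcp_rot: [-3.142, -0.0, 2.92]
force: [1.2, 0.3, -0.2]
grip_width: 0.0
grasp_force: 0.0
```

Request:
{"op": "servo_tool", "data": {"steps": [[[0.1, -0.02, -0.05], 0, 1], [[0.1, -0.02, -0.13], 0, 1], [[0.1, -0.02, -0.19], 0, 1], [[0.1, -0.02, -0.21], 0, 1], [[0.1, -0.02, -0.218], 0, 1], [[0.1, -0.02, -0.222], 0, 1], [[0.1, -0.02, -0.225], 0, 1], [[0.1, -0.02, -0.228], 0, 1], [[0.1, -0.02, -0.23], 0, 1], [[0.1, -0.02, -0.23], 0, 1]]}}

```text
time: 21.82
tool_pos: [0.6139, 0.0998, 0.1336]
tcp_rot: [3.141, 0.002, 2.92]
force: [-0.6, -0.2, 4.7]
grip_width: -0.001
grasp_force: 2.4
```

Request:
{"op": "servo_tool", "data": {"steps": [[[0, 0, -0.003], 0, 1], [[0, 0, -0.006], 0, 1], [[0, 0, -0.008], 0, 1], [[0, 0, -0.008], 0, 1], [[0, 0, -0.008], 0, 1]]}}

```text
time: 22.23
tool_pos: [0.614, 0.0999, 0.1333]
tcp_rot: [3.141, 0.003, 2.92]
force: [-7.5, -0.7, 16.7]
grip_width: -0.001
grasp_force: 8.5
```

Request:
{"op": "servo_tool", "data": {"steps": [[[0, 0, 0.05], 0, 1], [[0, 0, 0.2], 0, 1], [[-0.05, 0, 0.35], 0, 1], [[-0.2, -0.1, 0.48], -0.05, 0], [[-0.35, -0.25, 0.48], -0.12, -1], [[-0.5, -0.4, 0.48], -0.2, -1], [[-0.6, -0.5, 0.48], -0.28, -1], [[-0.66, -0.62, 0.48], -0.36, -1], [[-0.66, -0.62, 0.48], -0.44, -1], [[-0.66, -0.62, 0.48], -0.52, -1], [[-0.66, -0.62, 0.48], -0.6, -1], [[-0.66, -0.62, 0.48], -0.7, -1], [[-0.66, -0.62, 0.48], -0.8, -1], [[-0.66, -0.62, 0.48], -0.9, -1], [[-0.66, -0.62, 0.48], -1, -1], [[-0.66, -0.62, 0.48], -1, -1], [[-0.66, -0.62, 0.48], -1, -1], [[-0.66, -0.62, 0.48], -1, -1]]}}

```text
time: 23.73
tool_pos: [0.4485, -0.0552, 0.2507]
tcp_rot: [3.141, 0.0, 1.352]
force: [-0.5, -0.2, -0.1]
grip_width: 1.0
grasp_force: 0.0
```

Run:
```python
from h import *
np.set_printoptions(precision=4,suppress=True,linewidth=200)
w=grab('wrist','w7');s=grab('side','s7');o=env.get_obs();print(o['tool_pos'],o['tcp_rot'])
p=proj(w,[[.449,-.055,0],[.449,-.055,.044],[.45,-.13,.02]]);print(p, proj(s,[.449,-.055,.044]))
m=np.zeros((600,800,3),np.uint8);m[:420,:560]=w['image']
m[:400,560:]=cv2.resize(s['image'][140:280,210:294],(240,400),interpolation=cv2.INTER_CUBIC)
m[420:600,:270]=cv2.resize(s['image'][200:240,320:380],(270,180),interpolation=cv2.INTER_CUBIC)
u,v=p[:2].mean(0).astype(int)
c=w['image'][max(v-30,0):v+30,u-40:u+40];m[400:600,560:800]=cv2.resize(c,(240,200))
cv2.imwrite('pics/m7.png',m[:,:,::-1])
```

```text
[ 0.4485 -0.0552  0.2506] [3.1415 0.     1.3524]
[[278.522  176.657 ]
 [278.5605 183.6572]
 [291.9857 235.8449]] [[349.5466 214.8663]]
```

View pics/m7.png

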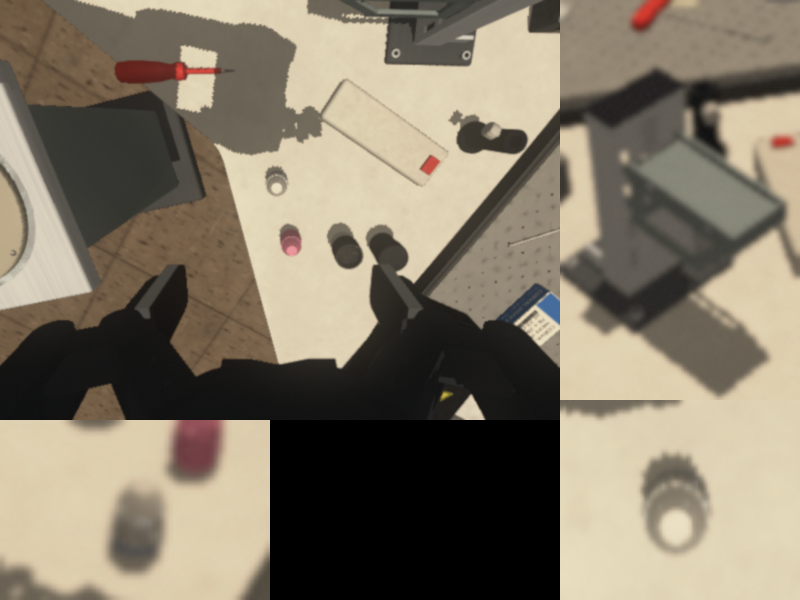

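The bracket hangs level on the upright. The objective's white top is at wrist pixel (277,188) and side pixel (352,215.5); the pink look-alike at (291,241) is well clear.

Run:
```python
from h import *
np.set_printoptions(precision=4,suppress=True,linewidth=200)
w=load('w7');s=load('side0');a=load('top0')
print(tri((w,(277,187.8)),(s,(352.2,215.5))),tri((w,(277,187.8)),(a,(345,255))),onz(w,(277,187.8),.044),onz(w,(276.7,186),.03))
```

```text
(array([ 0.4453, -0.0607,  0.0393]), [np.float64(0.0007761560813633668), np.float64(0.0007761560813634539)]) (array([ 0.4516, -0.0429,  0.1219]), [np.float64(0.0014045223532808773), np.float64(0.0014045223532808517)]) [ 0.4462 -0.0593  0.044 ] [ 0.4456 -0.0601  0.03  ]
```

Request:
{"op": "servo_tool", "data": {"steps": [[[-0.01, -0.018, -0.14], 0, -1], [[-0.01, -0.018, -0.28], 0, -1], [[-0.01, -0.018, -0.42], 0, -1], [[-0.01, -0.018, -0.55], 0, -1], [[-0.01, -0.018, -0.67], 0, -1], [[-0.01, -0.018, -0.78], 0, -1], [[-0.01, -0.018, -0.87], 0, -1], [[-0.01, -0.018, -0.93], 0, -1], [[-0.01, -0.018, -0.965], 0, -1], [[-0.01, -0.018, -0.965], 0, -1], [[-0.01, -0.018, -0.965], 0, -1]]}}

```text
time: 24.75
tool_pos: [0.4463, -0.0598, 0.0097]
tcp_rot: [3.141, 0.0, 1.35]
force: [-0.3, 0.6, 0.6]
grip_width: 1.002
grasp_force: 0.0
```

Request:
{"op": "servo_tool", "data": {"newtons": 25, "steps": [[[0, 0, 0], 0, -0.5], [[0, 0, 0], 0, 0], [[0, 0, 0], 0, 0.2], [[0, 0, 0], 0, 0.3], [[0, 0, 0], 0, 0.4], [[0, 0, 0], 0, 0.5], [[0, 0, 0], 0, 0.6], [[0, 0, 0], 0, 1], [[0, 0, 0], 0, 1], [[0, 0, 0], 0, 1], [[0, 0, 0], 0, 1], [[0, 0, 0], 0, 1]]}}

```text
time: 25.75
tool_pos: [0.4462, -0.0598, 0.0097]
tcp_rot: [3.141, 0.0, 1.349]
force: [-2.3, -0.7, 6.9]
grip_width: 0.314
grasp_force: 24.4
```

Request:
{"op": "servo_tool", "data": {"steps": [[[0, 0, 0.05], 0, 1], [[0, 0, 0.15], 0, 1], [[0, 0, 0.28], 0, 1], [[0, 0, 0.42], 0, 1], [[0, 0, 0.56], 0, 1], [[0, 0.03, 0.7], 0, 1], [[0.06, 0.1, 0.8], 0, 1], [[0.15, 0.2, 0.8], 0, 1], [[0.24, 0.31, 0.8], 0, 1], [[0.33, 0.42, 0.8], 0, 1], [[0.42, 0.54, 0.8], 0, 1], [[0.48, 0.62, 0.8], 0, 1], [[0.51, 0.66, 0.8], 0, 1], [[0.521, 0.673, 0.8], 0, 1], [[0.521, 0.673, 0.7], 0, 1], [[0.521, 0.673, 0.62], 0, 1], [[0.521, 0.673, 0.58], 0, 1], [[0.521, 0.673, 0.56], 0, 1], [[0.521, 0.673, 0.56], 0, 1]]}}

```text
time: 27.33
tool_pos: [0.5759, 0.1081, 0.1488]
tcp_rot: [-3.14, 0.0, 1.348]
force: [0.4, 0.1, -0.4]
grip_width: 0.312
grasp_force: 25.1
```

Run:
```python
from h import *
np.set_printoptions(precision=4,suppress=True,linewidth=200)
w=grab('wrist','w8');o=env.get_obs();print(o['tool_pos'],o['tcp_rot'],o['force'],o['grip_width'])
x=np.array([np.cos(-.2222),np.sin(-.2222)]);y=np.array([-x[1],x[0]]);S=np.array([.637,.0948])
d=o['tool_pos'][:2]-S;print(d@x,d@y)
```

```text
[0.5764 0.1082 0.1498] [ 3.1412 -0.      1.3485] [ 0.9286  0.2318 -1.2867] 0.30856386808268715
-0.06202376379629091 -0.00031428796287373914
```

Request:
{"op": "servo_tool", "data": {"steps": [[[0, 0, -0.006], 0, 1], [[0, 0, -0.012], 0, 1], [[0, 0, -0.018], 0, 1], [[0, 0, -0.022], 0, 1], [[0, 0, -0.025], 0, 1], [[0, 0, -0.025], 0, 1]]}}

```text
time: 27.88
tool_pos: [0.5763, 0.1086, 0.143]
tcp_rot: [-3.141, 0.0, 1.349]
force: [-0.6, -0.5, -1.6]
grip_width: 0.313
grasp_force: 25.1
```

Request:
{"op": "servo_tool", "data": {"steps": [[[0, 0, -0.002], 0, 1], [[0, 0, -0.003], 0, 1], [[0, 0, -0.003], 0, 1]]}}

```text
time: 28.13
tool_pos: [0.5764, 0.1086, 0.1426]
tcp_rot: [3.141, -0.0, 1.349]
force: [-1.8, 0.1, 2.4]
grip_width: 0.312
grasp_force: 25.2
```

Request:
{"op": "servo_tool", "data": {"newtons": 20, "steps": [[[0, 0, 0], 0, 0.36], [[0, 0, 0], 0, 0.3], [[0, 0, 0], 0, 0.2], [[0, 0, 0], 0, 0.1], [[0, 0, 0], 0, 0], [[0, 0, 0], 0, -0.1], [[0, 0, 0], 0, -0.2], [[0, 0, 0], 0, -0.2], [[0, 0, 0], 0, -0.2]]}}

```text
time: 28.88
tool_pos: [0.5763, 0.1085, 0.1423]
tcp_rot: [3.142, 0.0, 1.349]
force: [0.3, -0.7, -0.8]
grip_width: 0.601
grasp_force: 0.0
```

Request:
{"op": "servo_tool", "data": {"steps": [[[0, 0, 0.04], 0, -0.2], [[0, 0, 0.1], 0, -0.2], [[0, 0, 0.2], 0, -0.2], [[0, 0, 0.32], 0, -0.2], [[-0.1, 0.02, 0.4], 0, -0.2], [[-0.2, 0.05, 0.45], 0, -0.2], [[-0.3, 0.07, 0.45], 0, -0.2], [[-0.3, 0.07, 0.45], 0, -0.2], [[-0.3, 0.07, 0.45], 0, -0.2]]}}

```text
time: 29.63
tool_pos: [0.5009, 0.1263, 0.2561]
tcp_rot: [3.14, -0.0, 1.35]
force: [0.5, -0.2, 0.4]
grip_width: 0.599
grasp_force: 0.0
```

Run:
```python
from h import *
np.set_printoptions(precision=4,suppress=True,linewidth=200)
w=grab('wrist','w9');s=grab('side','s9');t=grab('top','t9');o=env.get_obs();print(o['tool_pos'],o['time'])
print(proj(w,[[.5765,.1085,.178]]))
m=np.zeros((600,800,3),np.uint8);m[:420,:560]=w['image']
m[:400,560:]=cv2.resize(s['image'][140:280,210:294],(240,400),interpolation=cv2.INTER_CUBIC)
m[420:600,:240]=cv2.resize(t['image'][120:300,180:420],(240,180))
m[400:,500:800]=cv2.resize(s['image'][140:340,160:460],(300,200))
cv2.imwrite('pics/m9.png',m[:,:,::-1])
```

```text
[0.502  0.1258 0.2548] 29.7833
[[381.5416 219.9562]]
```

View pics/m9.png

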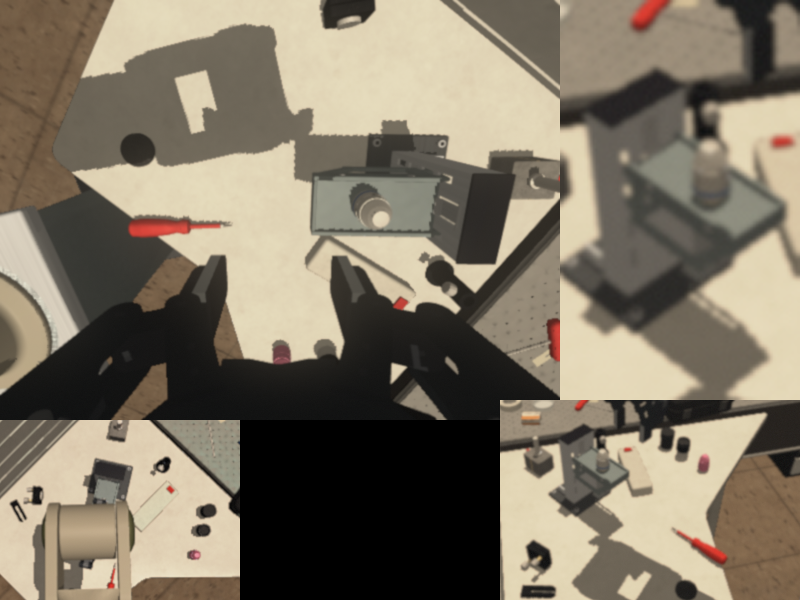

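The objective stands upright on the shelf at wrist pixel (380,218), where (382,220) was predicted. The bracket is level against the upright, the other things haven't moved, and the robot is clear, so I'm handing it in.

```bash
python3 -c "
from plant import env
print(env.finish_job())"
```

```text
the job is handed in; nothing more can be done
None
```

The job is handed in at about 30 s: the bracket sits home on the two top slot rows (hard stop felt at the seat height; catch judged locked because it resisted an 11 N pull), and the objective stands upright on its shelf with the other things undisturbed; no verdict was returned.

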